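# Clear the gem cutter's bench: sort the rough and clip up the dop stick

### The arm

A 7-joint arm with a two-finger parallel gripper is mounted at the origin on the work surface. World frame = base frame: x ahead of the robot, y to its left, z up, the work surface at z = 0. Lengths are in mm, angles in rad, forces in N, time in s.
With the tool pointing down it reaches from about 425 to 875 mm from the base axis. Payload 9.9 kg.
Tool frame: the origin (TCP) lies at the very end of the fingers, on their centre line; the grasp point (between the pads) lies 19 mm behind it (bot.hold_point_z is the distance from the TCP to the grasp point, in mm); z points along the fingers, y is the line along which they close (so a half turn about z gives the same grasp; the last joint's range is limited). The gripper opens to 85 mm and grips with 20 to 120 N. Pads are 22 mm wide; open, the fingers measure 114 mm over their backs; the gripper's body (76 mm by 85 mm) begins 54 mm behind the grasp point. The pads swing forward as they close: fully open they stand 13 mm farther back than shut.
Start: joints at [1.148, 0.576, 0.025, 1.437, -0.015, 1.129, -0.057], TCP at [224.344, -636.631, 231.289] pointing down, gripper open.
Joint ranges: [-2.76, 2.76], [-0.34, 2.15], [-1.52, 1.57], [0.19, 2.46], [-1.09, 4.23], [0.17, 1.99], [-2.82, 2.82]. Speed limits (rad/s): [2.22, 2.22, 3.01, 3.01, 3.14, 3.14, 3.14].

### API

Orientations are given as a unit quaternion [w, x, y, z].
In Python, from cell import bot, imaging gives the robot as it stands.
- The arm moves only by the tool drive_tool, never from a script. Its argument "series" is one flat list of numbers, 6 for each row, row after row: the shift along the world's x, y, z as a fraction of full scale, then the turn, a rotation vector about the world's x, y, z as a fraction of full scale. In form: [dx, dy, dz, rx, ry, rz, dx, dy, dz, rx, ry, rz, ...]. A call has 1 to 12 rows; each row shifts and turns the commanded pose from where the row before left it; what a row does not reach is not made up. Full scale, the value 1, is 0.04 m for a shift and 0.08 rad for a turn. A row lasts 1/12 s, in which the tool goes at most 41.7 mm and 7.16 degrees, less where a joint would pass 70% of its speed; a pose out of reach is approached as far as the arm can. A call with a number of a shift or a turn outside -1 to 1 is refused whole. A call with a gripper value outside its range is refused whole. "fingers" is the finger opening in mm, from 0 to 85.4, set as the call begins (left out, the last holds). The fingers move at their own pace and stop on an object; "grip_force" is the grip in N (left out, the last holds). Time passes only in rows, so rows that do not move let the fingers close. It gives the time, the measured TCP pose, the force, the opening and the grip force at its end, in the units of the state.
- bot.get_obs(): the state, without advancing time (a new reading comes with each control period).
- imaging.grab_frame(name): name is "side" or "top" or "wrist"; returns a dict with "pixels" (420x560x3 uint8, red, green, blue), "depth" (420x560 float32, mm along the optical axis (not along the pixel's ray), 0 where there is no reading), "K" (3x3 intrinsics, pixels), "view" (4x4, takes a point from world to camera coordinates); the wrist camera has in their place "mount" (4x4, takes a point from camera to tool coordinates, whose origin is the TCP and whose axes are the flange's). Camera axes: x right, y up, looking along -z (the intrinsics and any distortion apply to the point x, -y, -z); pixel columns grow to the right and rows downward; lengths in mm; the calibration is good to about 2 mm. A picture is of the moment at which its call begins: read the wrist's pose just before it.
- bot.close_job(): hands the job in; it is judged then, once.
The state is a dict: "time": time; "qpos": joint angles; "joint_vel": joint speeds; "joint_torque": joint torques, N m; "position": TCP position; "orientation": TCP orientation; "wrist_force": force on the tool from outside, world axes, zero at the start; "ft_torque": the same for the moment, N m; "grip_width": opening from 0.0 (shut) to 1.0 (fully open); "gripper_force": force on a finger pad.
Only numpy, scipy, OpenCV 4.12 (cv2) and the standard library are available. Lean on these libraries where they do the work, as an engineer would, in place of code of your own. Each camera call takes 0.05 s, during which the arm holds its last target. There are 200 camera calls.

### The job

Sort the rough from the bench: both green stones into the white bowl, the dark red garnet into the dark grey bowl and the violet amethyst into the blue tray. Press the dop stick down into the spring clip until it snaps home on both supports (either end may point either way). Leave the pink rock where it lies.

Things in the scene. Friction and masses are not known exactly. Their poses are not given: they have to be found in the camera images.
- green_a: Green rough stone, roughly round, 36 mm across (widest from 6 to 17 mm up), 25 mm high, about 50 g. Loose, stands on its flat underside; origin at the centre of the underside, z up. Its yaw has no meaning for a grasp. 
- green_b: A second green rough stone, the same as green_a. Loose, stands on its flat underside; origin at the centre of the underside, z up. Its yaw has no meaning for a grasp. 
- garnet: Dark red rough garnet, roughly round, 33 mm across (widest from 6 to 18 mm up), 24 mm high, about 60 g. Loose, stands on its flat underside; origin at the centre of the underside, z up. Its yaw has no meaning for a grasp. 
- amethyst: Violet amethyst point: upright sides 31 mm across up to 20 mm high, then tapering to a tip at 36 mm; about 45 g. Loose, stands on its flat underside; origin at the centre of the underside, z up. Its yaw has no meaning for a grasp. 
- dop_stick: Dop stick lying flat: aluminium rod, 12 mm diameter, 130 mm long along its x, orange square grip at the middle (40 mm along x, 16 wide, 16 high), blue-green gem on the +x end (9 mm more). Origin: centre of the grip's underside, rod axis 8 mm above it. 60 g. Pick by the grip, across y. Seated in the clip its origin is 18 mm above the bench; still on the lips, 31 mm.
- white_bowl: White enamel bowl fixed to the bench, 140 mm across the rim, 38 mm high; inside, the floor is 5 mm up and about 96 mm across, the sides slope out to 132 mm at the rim. Origin at the centre of the underside.
- grey_bowl: Dark grey bowl fixed to the bench, of the same shape and size as the white one. Origin at the centre of the underside.
- blue_tray: Blue square tray fixed to the bench, 124 x 124 mm outside, 30 mm high, walls and floor 4 mm thick. Origin at the centre of the underside, x and y along its sides.
- clip: Spring clip, fixed: wooden base 150 x 64 x 8 mm, origin under its centre. At x = +-42 mm: brass supports (16 mm along x, top 20 mm above the bench), each between two sprung steel jaws with flared tops, 42 mm high, lips 7 mm apart at 32 mm. Rod laid along x and pressed down (about 8 N) snaps under the lips; the grip goes in the 68 mm gap between the jaw pairs, where fingers fit too.
- pink_rock: Pale pink rough rock, 56 mm across and 42 mm high, about 0.2 kg, loose; it is not part of the sorting. Origin at the centre of its underside.

How it is judged:
By the outcome, as a careful person would: the job done as asked, in the order asked, and still so for the second after the job is handed in, with the robot touching nothing.
It also fails if it takes over 107 s, if anything falls off the work surface, if the arm or the gripper's body presses on something with over 40 N, if the wrist force passes 120 N, or if a joint passes its speed limit or range.

## Working session

There is one attempt and no reset: what is moved stays moved. The work goes in short steps, Python scripts to look and compute and a tool call to move; the robot and the scene stay as the last step left them, time stands still between calls to the robot, and variables do not carry over. Pictures are saved under pics/ and viewed, at most 14 in all, crops included, and the job is handed in when it is done.

Besides the shell and the picture viewer there is one more tool, called after "Request:" as a command line: name --argument value ..., lists and objects as JSON in quotes. drive_tool: Moves the arm, as the interface text tells. Shift numbers are shares of 0.04 m and turn numbers shares of 0.08 rad, none past 1 either way. Its arguments: {"type":"object","properties":{"series":{"type":"array"},"fingers":{"type":"number"},"grip_force":{"type":"number"}},"required":["series"]}

```bash
ls; mkdir -p pics; python3 - <<'E'
from cell import bot, imaging
import cv2,numpy as np
print(bot.get_obs())
for n in("top","side"):
    f=imaging.grab_frame(n); cv2.imwrite(f"pics/{n}0.png",f["pixels"][:,:,::-1]); np.savez(f"{n}0.npz",**f); print(n,f["K"],f["view"],[k for k in f])
E
```

```text
pics
{'time': 0.0, 'qpos': array([ 1.14821069,  0.5764979 ,  0.02486479,  1.43790838, -0.01498253,
        1.12900025, -0.05650779]), 'joint_vel': array([-1.70358257e-04, -1.91377458e-03, -8.52372985e-04, -1.00351507e-05,
       -1.18167506e-03, -3.54507010e-05,  4.89324566e-04]), 'joint_torque': array([-8.81572778e-04, -7.65759158e+01,  2.25015678e+00, -2.85954577e+01,
        1.54009892e-02,  1.27937904e-02,  4.25408462e-05]), 'position': array([ 224.16919839, -636.20987028,  230.4659955 ]), 'orientation': array([-7.91650727e-04,  9.85685598e-01,  1.68591927e-01, -1.91772660e-04]), 'wrist_force': array([-1.41412793,  0.42023344, -0.17371319]), 'ft_torque': array([-0.00324059, -0.00606185, -0.01030311]), 'gripper_force': 0.0, 'grip_width': 0.9990069499682203}
top [[458.96388914   0.         271.27221787]
 [  0.         458.96388914 214.9325631 ]
 [  0.           0.           1.        ]] [[ 1.13912194e-02 -9.99922272e-01 -5.06856640e-03  1.35089837e+01]
 [ 9.84155608e-01  1.03143643e-02  1.77006645e-01 -5.19647170e+02]
 [-1.76940608e-01 -7.00457958e-03  9.84196605e-01 -9.95175176e+02]
 [ 0.00000000e+00  0.00000000e+00  0.00000000e+00  1.00000000e+00]] ['pixels', 'depth', 'K', 'view']
side [[397.09419844   0.         285.42803905]
 [  0.         397.09419844 205.95061162]
 [  0.           0.           1.        ]] [[-9.91657869e-01 -1.27621098e-01  1.80977129e-02  5.14759124e+02]
 [ 7.99043558e-02 -4.98472115e-01  8.63215410e-01 -9.37588149e+01]
 [-1.01143293e-01  8.57460440e-01  5.04511277e-01 -9.34613592e+02]
 [ 0.00000000e+00  0.00000000e+00  0.00000000e+00  1.00000000e+00]] ['pixels', 'depth', 'K', 'view']
```

View pics/top0.png

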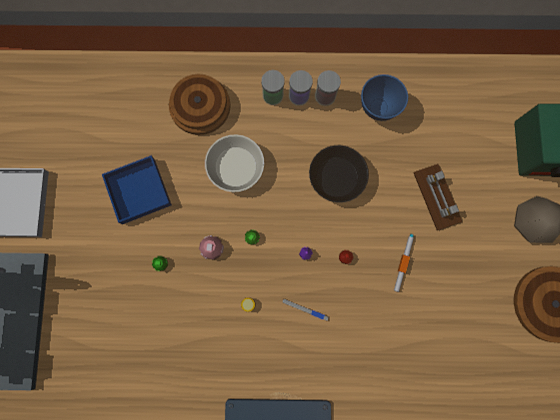

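View pics/side0.png

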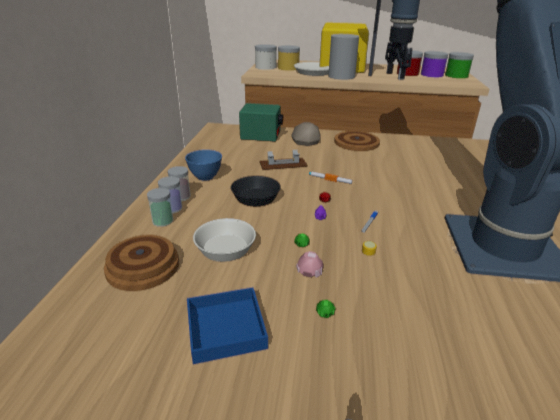

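Top view: greens at (252,237) and (160,263), pink rock (210,247), amethyst (306,254), garnet (346,257), dop grip (405,264), clip (438,197), tray (137,189), white bowl (235,164), grey bowl (339,174). The side view shows the same objects: greens (302,240) and (326,309), amethyst (320,213), garnet (325,197), dop (330,177), clip (284,162).

```bash
cat > h.py <<'E'
import numpy as np,cv2
def world(f):
    d=f["depth"].astype(float);K=f["K"];v,u=np.mgrid[:d.shape[0],:d.shape[1]]
    P=np.stack([(u-K[0,2])*d/K[0,0],-(v-K[1,2])*d/K[1,1],-d,np.ones_like(d)],-1)
    return (P@np.linalg.inv(f["view"]).T)[...,:3], d>0
def ray(f,uv):
    K=f["K"];T=np.linalg.inv(f["view"])
    r=T[:3,:3]@np.array([(uv[0]-K[0,2])/K[0,0],-(uv[1]-K[1,2])/K[1,1],-1]);return T[:3,3],r/np.linalg.norm(r)
def tri(fs,uvs):
    A=0;b=0;R=[]
    for f,uv in zip(fs,uvs):
        o,r=ray(f,uv);M=np.eye(3)-np.outer(r,r);A=A+M;b=b+M@o
    return np.linalg.solve(A,b)
def comp(f,seed,hlo,hhi,smin=90,vmin=30,rad=45):
    hsv=cv2.cvtColor(f["pixels"],cv2.COLOR_RGB2HSV);H=hsv[...,0].astype(int)
    m=((H>=hlo)&(H<=hhi)) if hlo<=hhi else ((H>=hlo)|(H<=hhi))
    m&=(hsv[...,1]>smin)&(hsv[...,2]>vmin)
    vv,uu=np.mgrid[:420,:560];m&=np.hypot(uu-seed[0],vv-seed[1])<rad
    n,l,s,c=cv2.connectedComponentsWithStats(m.astype(np.uint8))
    k=1+np.argmax(s[1:,4]);return l==k,c[k]
E
python3 - <<'E'
from h import *
t=dict(np.load("top0.npz"));s=dict(np.load("side0.npz"));Wt,_=world(t);Ws,_=world(s)
np.set_printoptions(precision=1,suppress=True)
for n,a,b,lo,hi in [("ga",(252,237),(302,240),45,75),("gb",(160,263),(326,309),45,75),("garnet",(346,257),(325,197),172,6),("ame",(306,254),(320,213),120,150),("dopgrip",(405,264),(330,177),4,14),]:
    sm=200 if n=="dopgrip" else 130
    r=[]
    for f,W,x in((t,Wt,a),(s,Ws,b)):
        m,c=comp(f,x,lo,hi,sm,40,18);P=W[m];P=P[P[:,2]>4]
        r.append(c);print(n,m.sum(),c,"mid",(P[:,:2].min(0)+P[:,:2].max(0))/2,"ext",np.ptp(P[:,:2],axis=0),"med",np.median(P,0),"ztop",np.percentile(P[:,2],[5,50,97]))
    print("  tri",tri((t,s),r))
# fixed items: high points near seeds, top depth
for n,u,rad in [("white",(235,164),45),("grey",(339,174),45),("tray",(137,189),50),("clip",(438,197),42),("dop",(405,264),35),("pink",(210,247),16)]:
    vv,uu=np.mgrid[:420,:560]
    for nm,W,f in(("top",Wt,t),("side",Ws,s)):
        if nm=="top": m=(np.hypot(uu-u[0],vv-u[1])<rad); c0=np.median(W[m],0)
        else: m=np.hypot(W[...,0]-c0[0],W[...,1]-c0[1])<rad*2.2
        P=W[m];lo={"white":28,"grey":28,"tray":20,"clip":5,"dop":5,"pink":8}[n]
        P=P[(P[:,2]>lo)&(P[:,2]<60)].astype(np.float32)
        rr=cv2.minAreaRect(P[:,:2].copy());cc=cv2.minEnclosingCircle(P[:,:2].copy())
        print(n,nm,len(P),"rect",np.round(rr[0],1),np.round(rr[1],1),round(rr[2],1),"circ",np.round(cc[0],1),round(cc[1],1),"z97",np.percentile(P[:,2],[50,97]), "bench",np.median(W[m],0))
E
```

```text
ga 144 [251.4 237. ] mid [473.5  63.5] ext [31.1 32.5] med [471.4  65.1  23.6] ztop [16.2 23.6 28.8]
ga 149 [301.6 239.9] mid [455.8 440.7] ext [ 64.7 759.3] med [472.5  74.   18.4] ztop [ 7.  18.4 26.8]
  tri [473.1  65.2  11.2]
gb 167 [159.3 263.2] mid [408.9 274.2] ext [29.8 34. ] med [409.2 273.3  23. ] ztop [16.7 23.  29.4]
gb 253 [325.2 308.3] mid [409.3 279.9] ext [31.9 25.8] med [409.9 284.4  19.2] ztop [ 8.2 19.2 26.7]
  tri [409.8 276.4  11.3]
garnet 138 [345.4 256.7] mid [ 429.8 -152.1] ext [29.7 29.1] med [ 428.2 -151.    22.3] ztop [14.3 22.3 28.5]
garnet 81 [324.5 196.8] mid [ 429.4 -144. ] ext [25.8 18.7] med [ 429.4 -141.8   16.9] ztop [ 6.2 16.9 25. ]
  tri [ 429.5 -152.8   10.3]
ame 95 [305.  253.1] mid [436.2 -60. ] ext [23.  25.2] med [435.1 -58.1  26.9] ztop [16.5 26.9 36. ]
ame 109 [320.1 212.9] mid [437.  -51.9] ext [26.4 18.2] med [436.6 -52.   18.6] ztop [ 6.4 18.6 31.6]
  tri [436.7 -59.4  13. ]
dopgrip 131 [403.5 263.4] mid [ 415.3 -285.5] ext [39. 26.] med [ 416.1 -284.8   16.1] ztop [10.2 16.1 20. ]
dopgrip 45 [330.5 177.3] mid [ 415.7 -282.1] ext [30.7 1
[... 830 characters left out ...]
-367.8] [177.6 182.6] 58.3 circ [ 577.1 -368.5] 98.0 z97 [ 9.3 41.1] bench [ 574.1 -372.9    1.8]
clip side 470 rect [ 575.8 -373.1] [150.2  68.3] 20.0 circ [ 574.8 -370.7] 78.9 z97 [ 8.9 41.7] bench [ 571.6 -355.     1.8]
dop top 412 rect [ 414.  -295.7] [144.9 134.7] 57.7 circ [ 416.8 -291.1] 78.8 z97 [13.8 19.2] bench [ 414.8 -290.7    1. ]
dop side 172 rect [ 418.6 -287.4] [ 22.1 136.3] 74.6 circ [ 418.8 -286.2] 68.3 z97 [11.5 16.2] bench [ 415.  -277.5    0. ]
pink top 444 rect [448.8 156.8] [53.6 53.3] 45.2 circ [448.7 158. ] 28.0 z97 [35.  45.6] bench [446.8 158.3  20.2]
pink side 505 rect [448.4 165.2] [43.2 52.7] 78.8 circ [447.5 160.6] 27.1 z97 [28.3 43.1] bench [446.5 174.   19.6]
```

Request:
drive_tool --series '[0.73, 0.55, 0, 0, 0, 0, 0.73, 0.55, 0, 0, 0, 0, 0.73, 0.55, 0, 0, 0, 0, 0.73, 0.55, 0, 0, 0, 0, 0.73, 0.55, 0, 0, 0, 0, 0.73, 0.55, 0, 0, 0, 0, 0.73, 0.55, 0, 0, 0, 0, 0.73, 0.55, 0, 0, 0, 0, 0.73, 0.55, 0, 0, 0, 0, 0.73, 0.55, 0, 0, 0, 0, 0.73, 0.55, 0, 0, 0, 0, 0.73, 0.55, 0, 0, 0, 0]' --fingers 60

```text
time: 1.1
position: [575.8, -371.2, 230.9]
orientation: [-0.0, 0.986, 0.169, -0.0]
wrist_force: [0.1, -1.2, 0.1]
grip_width: 0.704
gripper_force: 0.0
```

Request:
drive_tool --series '[0, 0, 0, 0, 0, 0, 0, 0, 0, 0, 0, 0, 0, 0, 0, 0, 0, 0]'

```text
time: 1.35
position: [574.2, -372.8, 230.8]
orientation: [-0.0, 0.986, 0.169, -0.001]
wrist_force: [-0.5, -0.5, -0.1]
grip_width: 0.704
gripper_force: 0.0
```

```bash
cat >> h.py <<'E'
def wristshot(name):
    from cell import bot,imaging
    from scipy.spatial.transform import Rotation as R
    o=bot.get_obs();f=imaging.grab_frame("wrist")
    T=np.eye(4);q=o["orientation"];T[:3,:3]=R.from_quat([q[1],q[2],q[3],q[0]]).as_matrix();T[:3,3]=o["position"]
    f["view"]=np.linalg.inv(T@f["mount"]);np.savez(name+".npz",**f);cv2.imwrite(f"pics/{name}.png",f["pixels"][:,:,::-1]);return f,o
E
python3 - <<'E'
from h import *
f,o=wristshot("w1");print(f["K"],f["mount"],o)
E
```

```text
[[302.604579     0.         279.65158359]
 [  0.         302.604579   212.52403477]
 [  0.           0.           1.        ]] [[-3.33460843e-04  9.60062807e-01  2.79784374e-01  7.17967301e+01]
 [ 9.99999717e-01  1.31522078e-04  7.40539192e-04  2.86711400e-01]
 [ 6.74166313e-04  2.79784541e-01 -9.60062579e-01 -1.41958055e+02]
 [ 0.00000000e+00  0.00000000e+00  0.00000000e+00  1.00000000e+00]] {'time': 1.35, 'qpos': array([ 5.06315834e-01,  5.91385933e-01,  1.17871175e-03,  1.40728376e+00,
        1.29574228e-04,  1.14399999e+00, -7.24514137e-01]), 'joint_vel': array([ 0.02844141, -0.01119968,  0.01721607,  0.00787333,  0.00137395,
       -0.00115453,  0.00206791]), 'joint_torque': array([-2.92125486e+00, -7.73606086e+01,  3.82868238e-01, -2.90683079e+01,
       -2.51305327e-01, -3.64773860e-02, -4.12091764e-02]), 'position': array([ 574.23926727, -372.84520186,  230.75577443]), 'orientation': array([-3.50552161e-05,  9.85665545e-01,  1.68709790e-01, -6.62410373e-04]), 'wrist_force': array([-0.45789485, -0.48657983, -0.09507679]), 'ft_torque': array([-0.02705859,  0.02904636,  0.00832431]), 'gripper_force': 0.0, 'grip_width': 0.7042624615949333}
```

View pics/w1.png

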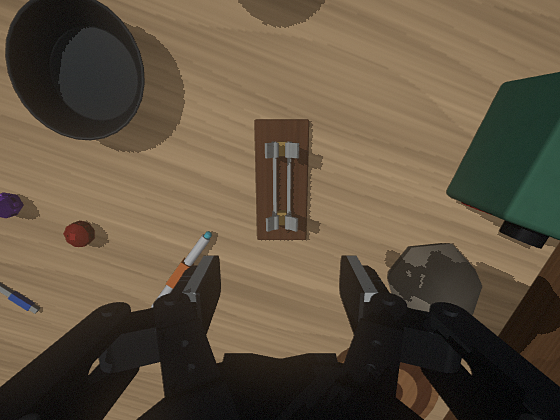

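Wrist view: the clip base's corners are near (255,120) and (309,240), with jaws at (283,150) and (282,223), well aligned with the tool. The dop stick's gem end is at (207,237), partly hidden by a finger.

```bash
python3 - <<'E'
from h import *
np.set_printoptions(precision=1,suppress=True)
f=dict(np.load("w1.npz"));W,ok=world(f);vv,uu=np.mgrid[:420,:560]
m=(uu>245)&(uu<320)&(vv>110)&(vv<250)&ok
P=W[m]
def rect(P):
    r=cv2.minAreaRect(P[:,:2].astype(np.float32));return np.round(r[0],1),np.round(r[1],1),round(r[2],2)
print("bench",np.median(P[P[:,2]<4],0)[2])
b=P[(P[:,2]>5)];print("base",rect(b),np.percentile(b[:,2],[30,50,98]))
j=P[(P[:,2]>26)];print("jaws",rect(j),len(j))
for k in(0,1):
    q=j[(j[:,0]>np.median(j[:,0]))==bool(k)];print(q.mean(0),(q.min(0)+q.max(0))/2)
# triangulate base centre and jaws via top dop ends
t=dict(np.load("top0.npz"));s=dict(np.load("side0.npz"))
for f2,W2,seed,n in((t,world(t)[0],(405,264),"dop top"),(s,world(s)[0],(330,177),"dop side")):
    Q=W2[(np.abs(W2[...,0]-416)<85)&(np.abs(W2[...,1]+287)<60)&(W2[...,2]>5)&(W2[...,2]<30)]
    if "top" in n:
        Q=Q[np.abs((Q[:,0]-416)*.25+(Q[:,1]+287)*.97)<16]
    c=Q.mean(0);u=np.linalg.svd(Q[:,:2]-c[:2],full_matrices=False)[2][0];p=(Q[:,:2]-c[:2])@u
    print(n,len(Q),c,"ang",np.degrees(np.arctan2(u[1],u[0])),p.min(),p.max(),"mid",c[:2]+u*(p.min()+p.max())/2)
Q=W[(np.abs(W[...,0]-416)<85)&(np.abs(W[...,1]+287)<60)&(W[...,2]>5)&(W[...,2]<30)];print(len(Q),rect(Q))
E
```

```text
bench -0.6298607081591854
base (array([ 577.7, -373.5]), array([148.8,  64. ]), 19.4) [ 7.1  7.6 41.8]
jaws (array([ 577.5, -374. ]), array([100.4,  36. ]), 19.43) 811
[ 543.3 -384.9   37.8] [ 566.3 -375.7   35.1]
[ 618.1 -360.5   37.5] [ 619.1 -359.9   36.6]
dop top 376 [ 417.1 -285.7   13.9] ang 162.84306144114117 -72.73184665778723 82.51907589680476 mid [ 412.4 -284.3]
dop side 172 [ 416.4 -283.5   11.3] ang 163.23630128196942 -71.4346785626153 65.07122919766067 mid [ 419.5 -284.4]
693 (array([ 421.7, -286.3]), array([ 14., 138.]), 70.41)
```

Request:
drive_tool --series '[-0.4, 0.9, -0.2, 0, 0, 0, -0.4, 0.9, -0.2, 0, 0, 0, -0.4, 0.9, -0.2, 0, 0, 0, -0.4, 0.9, -0.2, 0, 0, 0, -0.4, 0.9, -0.2, 0, 0, 0, -0.4, 0.9, -0.2, 0, 0, 0, 0, 0.9, -0.2, 0, 0, 0, 0, 0.9, -0.2, 0, 0, 0, 0, 0.9, -0.2, 0, 0, 0, 0, 0.9, -0.2, 0, 0, 0, 0, 0.9, -0.2, 0, 0, 0, 0, 0.9, -0.2, 0, 0, 0]'

```text
time: 2.4
position: [478.5, 59.3, 135.3]
orientation: [0.0, 0.986, 0.167, 0.0]
wrist_force: [0.5, 0.1, 0.0]
grip_width: 0.704
gripper_force: 0.0
```

Request:
drive_tool --series '[-0.13, 0.15, -0.7, 0, 0, 0, 0, 0, -0.7, 0, 0, 0, 0, 0, -0.7, 0, 0, 0, 0, 0, -0.7, 0, 0, 0, 0, 0, -0.3, 0, 0, 0, 0, 0, -0.2, 0, 0, 0, 0, 0, 0, 0, 0, 0]'

```text
time: 2.98
position: [473.0, 64.0, 2.2]
orientation: [0.0, 0.986, 0.168, -0.001]
wrist_force: [-0.3, 0.3, -0.2]
grip_width: 0.703
gripper_force: 0.0
```

Request:
drive_tool --series '[0, 0, 0, 0, 0, 0, 0, 0, 0, 0, 0, 0, 0, 0, 0, 0, 0, 0, 0, 0, 0, 0, 0, 0, 0, 0, 0, 0, 0, 0, 0, 0, 0, 0, 0, 0]' --fingers 20 --grip_force 30

```text
time: 3.48
position: [474.2, 65.1, 4.4]
orientation: [0.0, 0.986, 0.168, 0.001]
wrist_force: [-0.4, -1.9, 8.4]
grip_width: 0.397
gripper_force: 30.3
```

Request:
drive_tool --series '[0, 0, 0.7, 0, 0, 0, 0, 0, 0.8, 0, 0, 0, 0, 0, 0.75, 0, 0, 0, 0.8, 0.21, 0, 0, 0, 0, 0.8, 0.21, 0, 0, 0, 0, 0.8, 0.21, 0, 0, 0, 0, 0.8, 0.21, 0, 0, 0, 0, 0.8, 0.21, 0, 0, 0, 0, 0.8, 0.21, 0, 0, 0, 0, 0, 0, 0, 0, 0, 0, 0, 0, 0, 0, 0, 0]'

```text
time: 4.4
position: [666.6, 116.3, 93.3]
orientation: [-0.0, 0.986, 0.169, 0.0]
wrist_force: [-2.2, -1.2, -1.1]
grip_width: 0.395
gripper_force: 30.5
```

Request:
drive_tool --series '[0, 0, -0.7, 0, 0, 0, 0, 0, -0.7, 0, 0, 0, 0, 0, -0.4, 0, 0, 0, 0, 0, -0.15, 0, 0, 0, 0, 0, 0, 0, 0, 0]'

```text
time: 4.82
position: [663.8, 115.3, 14.3]
orientation: [0.0, 0.986, 0.169, -0.002]
wrist_force: [-0.1, -0.5, 0.4]
grip_width: 0.397
gripper_force: 30.5
```

Request:
drive_tool --series '[0, 0, 0, 0, 0, 0, 0, 0, 0, 0, 0, 0, 0, 0, 0, 0, 0, 0, 0, 0, 0, 0, 0, 0]' --fingers 52

```text
time: 5.15
position: [666.2, 115.9, 16.6]
orientation: [-0.0, 0.986, 0.169, 0.001]
wrist_force: [0.4, -0.6, 0.3]
grip_width: 0.607
gripper_force: 0.0
```

Request:
drive_tool --series '[0, 0, 0.7, 0, 0, 0, 0, 0, 1, 0, 0, 0, 0, 0, 0.8, 0, 0, 0, -0.8, 0.5, 0, 0, 0, 0, -0.8, 0.5, 0, 0, 0, 0, -0.8, 0.5, 0, 0, 0, 0, -0.8, 0.5, 0, 0, 0, 0, -0.8, 0.5, 0, 0, 0, 0, -0.8, 0.5, 0, 0, 0, 0, -0.8, 0.5, 0, 0, 0, 0, -0.8, 0.5, 0, 0, 0, 0, 0, 0, 0, 0, 0, 0]' --fingers 60

```text
time: 6.15
position: [403.1, 280.4, 115.9]
orientation: [-0.001, 0.985, 0.173, -0.001]
wrist_force: [-0.8, -0.1, -1.0]
grip_width: 0.702
gripper_force: 0.0
```

Request:
drive_tool --series '[0, 0, -0.7, 0, 0, 0, 0, 0, -0.7, 0, 0, 0, 0, 0, -0.7, 0, 0, 0, 0, 0, -0.3, 0, 0, 0, 0, 0, -0.2, 0, 0, 0, 0, 0, 0, 0, 0, 0]'

```text
time: 6.65
position: [409.3, 275.5, 10.4]
orientation: [0.0, 0.986, 0.169, -0.001]
wrist_force: [-1.4, -0.9, 0.1]
grip_width: 0.702
gripper_force: 0.0
```

Request:
drive_tool --series '[0, 0, -0.12, 0, 0, 0, 0, 0, 0, 0, 0, 0]'

```text
time: 6.82
position: [410.1, 276.1, 6.9]
orientation: [-0.0, 0.986, 0.168, 0.001]
wrist_force: [-0.3, 0.0, 0.1]
grip_width: 0.701
gripper_force: 0.0
```

Request:
drive_tool --series '[0, 0, 0, 0, 0, 0, 0, 0, 0, 0, 0, 0, 0, 0, 0, 0, 0, 0, 0, 0, 0, 0, 0, 0, 0, 0, 0, 0, 0, 0, 0, 0, 0, 0, 0, 0]' --fingers 20

```text
time: 7.32
position: [410.0, 276.0, 7.4]
orientation: [-0.0, 0.986, 0.169, 0.001]
wrist_force: [-2.3, 0.0, 5.1]
grip_width: 0.399
gripper_force: 29.3
```

Request:
drive_tool --series '[0, 0, 0.7, 0, 0, 0, 0, 0, 0.8, 0, 0, 0, 0, 0, 0.75, 0, 0, 0, 0.67, -0.55, 0, 0, 0, 0, 0.67, -0.55, 0, 0, 0, 0, 0.67, -0.55, 0, 0, 0, 0, 0.67, -0.55, 0, 0, 0, 0, 0.67, -0.55, 0, 0, 0, 0, 0.67, -0.55, 0, 0, 0, 0, 0.67, -0.55, 0, 0, 0, 0, 0.67, -0.55, 0, 0, 0, 0, 0, 0, 0, 0, 0, 0]'

```text
time: 8.32
position: [629.0, 92.5, 97.0]
orientation: [0.002, 0.986, 0.165, 0.002]
wrist_force: [0.6, -0.5, -0.0]
grip_width: 0.394
gripper_force: 30.4
```

Request:
drive_tool --series '[0, 0, 0, 0, 0, 0, 0, 0, -0.7, 0, 0, 0, 0, 0, -0.7, 0, 0, 0, 0, 0, -0.4, 0, 0, 0, 0, 0, -0.15, 0, 0, 0, 0, 0, 0, 0, 0, 0]'

```text
time: 8.82
position: [622.3, 100.7, 17.4]
orientation: [-0.0, 0.986, 0.169, -0.001]
wrist_force: [-0.6, 0.2, -0.2]
grip_width: 0.391
gripper_force: 30.4
```

Request:
drive_tool --series '[0, 0, 0, 0, 0, 0, 0, 0, 0, 0, 0, 0, 0, 0, 0, 0, 0, 0, 0, 0, 0, 0, 0, 0]' --fingers 52

```text
time: 9.15
position: [624.6, 100.0, 19.7]
orientation: [-0.0, 0.986, 0.169, 0.001]
wrist_force: [0.2, -0.6, -0.2]
grip_width: 0.61
gripper_force: 0.0
```

Request:
drive_tool --series '[0, 0, 0.7, 0, 0, 0, 0, 0, 0.8, 0, 0, 0, 0, 0, 0.75, 0, 0, 0, -0.61, -0.79, 0, 0, 0, 0, -0.61, -0.79, 0, 0, 0, 0, -0.61, -0.79, 0, 0, 0, 0, -0.61, -0.79, 0, 0, 0, 0, -0.61, -0.79, 0, 0, 0, 0, -0.61, -0.79, 0, 0, 0, 0, -0.61, -0.79, 0, 0, 0, 0, -0.61, -0.79, 0, 0, 0, 0, 0, 0, 0, 0, 0, 0]' --fingers 60

```text
time: 10.15
position: [423.0, -159.6, 109.0]
orientation: [0.001, 0.986, 0.164, -0.002]
wrist_force: [-0.8, -0.4, 0.3]
grip_width: 0.705
gripper_force: 0.0
```

Request:
drive_tool --series '[0, 0, 0, 0, 0, 0, 0, 0, -0.7, 0, 0, 0, 0, 0, -0.7, 0, 0, 0, 0, 0, -0.6, 0, 0, 0, 0, 0, -0.4, 0, 0, 0, 0, 0, -0.15, 0, 0, 0, 0, 0, 0, 0, 0, 0, 0, 0, 0, 0, 0, 0]'

```text
time: 10.82
position: [429.5, -152.4, 6.9]
orientation: [-0.0, 0.986, 0.169, 0.0]
wrist_force: [-0.2, -0.0, 0.3]
grip_width: 0.696
gripper_force: 0.0
```

Request:
drive_tool --series '[0, 0, 0, 0, 0, 0, 0, 0, 0, 0, 0, 0, 0, 0, 0, 0, 0, 0, 0, 0, 0, 0, 0, 0, 0, 0, 0, 0, 0, 0, 0, 0, 0, 0, 0, 0]' --fingers 20

```text
time: 11.32
position: [429.5, -153.1, 7.7]
orientation: [0.0, 0.986, 0.169, 0.001]
wrist_force: [-0.7, 0.4, 7.6]
grip_width: 0.36
gripper_force: 29.1
```

Request:
drive_tool --series '[0, 0, 0.7, 0, 0, 0, 0, 0, 0.8, 0, 0, 0, 0, 0, 0.75, 0, 0, 0, 0.8, 0.07, 0, 0, 0, 0, 0.8, 0.07, 0, 0, 0, 0, 0.8, 0.07, 0, 0, 0, 0, 0.8, 0.07, 0, 0, 0, 0, 0.8, 0.07, 0, 0, 0, 0, 0.8, 0.07, 0, 0, 0, 0, 0, 0, 0, 0, 0, 0]'

```text
time: 12.15
position: [626.9, -134.3, 97.4]
orientation: [0.0, 0.985, 0.17, 0.003]
wrist_force: [-0.0, 2.0, -1.1]
grip_width: 0.361
gripper_force: 30.5
```

Request:
drive_tool --series '[0, 0, 0, 0, 0, 0, 0, 0, -0.7, 0, 0, 0, 0, 0, -0.7, 0, 0, 0, 0, 0, -0.4, 0, 0, 0, 0, 0, -0.15, 0, 0, 0, 0, 0, 0, 0, 0, 0]'

```text
time: 12.65
position: [618.9, -136.5, 17.6]
orientation: [-0.0, 0.986, 0.168, -0.001]
wrist_force: [-0.1, 1.5, -0.3]
grip_width: 0.361
gripper_force: 30.5
```

Request:
drive_tool --series '[0, 0, 0, 0, 0, 0, 0, 0, 0, 0, 0, 0, 0, 0, 0, 0, 0, 0, 0, 0, 0, 0, 0, 0]' --fingers 52

```text
time: 12.98
position: [621.4, -136.4, 19.8]
orientation: [0.0, 0.986, 0.169, 0.001]
wrist_force: [-0.3, 0.7, -0.6]
grip_width: 0.607
gripper_force: 0.0
```

Request:
drive_tool --series '[0, 0, 0.7, 0, 0, 0, 0, 0, 0.8, 0, 0, 0, 0, 0, 0.75, 0, 0, 0, -0.77, 0.32, 0, 0, 0, 0, -0.77, 0.32, 0, 0, 0, 0, -0.77, 0.32, 0, 0, 0, 0, -0.77, 0.32, 0, 0, 0, 0, -0.77, 0.32, 0, 0, 0, 0, -0.77, 0.32, 0, 0, 0, 0, 0, 0, 0, 0, 0, 0]' --fingers 60

```text
time: 13.82
position: [429.2, -57.7, 108.8]
orientation: [-0.001, 0.986, 0.17, -0.003]
wrist_force: [-1.9, 0.9, -1.0]
grip_width: 0.7
gripper_force: 0.0
```

Request:
drive_tool --series '[0, 0, 0, 0, 0, 0, 0, 0, -0.7, 0, 0, 0, 0, 0, -0.7, 0, 0, 0, 0, 0, -0.6, 0, 0, 0, 0, 0, -0.4, 0, 0, 0, 0, 0, -0.12, 0, 0, 0, 0, 0, 0, 0, 0, 0, 0, 0, 0, 0, 0, 0]'

```text
time: 14.48
position: [436.8, -59.6, 8.1]
orientation: [0.0, 0.986, 0.168, 0.0]
wrist_force: [0.4, 0.1, 1.2]
grip_width: 0.704
gripper_force: 0.0
```

Request:
drive_tool --series '[0, 0, 0, 0, 0, 0, 0, 0, 0, 0, 0, 0, 0, 0, 0, 0, 0, 0, 0, 0, 0, 0, 0, 0, 0, 0, 0, 0, 0, 0, 0, 0, 0, 0, 0, 0]' --fingers 20

```text
time: 14.98
position: [436.7, -59.5, 8.8]
orientation: [0.0, 0.986, 0.169, 0.001]
wrist_force: [-0.4, 0.6, 7.6]
grip_width: 0.338
gripper_force: 29.0
```

Request:
drive_tool --series '[0, 0, 0.7, 0, 0, 0, 0, 0, 0.8, 0, 0, 0, 0, 0, 0.75, 0, 0, 0, 0.33, 0.905, 0, 0, 0, 0, 0.33, 0.905, 0, 0, 0, 0, 0.33, 0.905, 0, 0, 0, 0, 0.33, 0.905, 0, 0, 0, 0, 0.33, 0.905, 0, 0, 0, 0, 0.33, 0.905, 0, 0, 0, 0, 0.33, 0.905, 0, 0, 0, 0, 0.33, 0.905, 0, 0, 0, 0, 0.33, 0.905, 0, 0, 0, 0]'

```text
time: 15.98
position: [555.0, 268.3, 98.5]
orientation: [-0.0, 0.986, 0.169, 0.0]
wrist_force: [1.1, -0.4, 0.1]
grip_width: 0.336
gripper_force: 30.3
```

Request:
drive_tool --series '[0.33, 0.905, 0, 0, 0, 0, 0.33, 0.905, 0, 0, 0, 0, 0, 0, 0, 0, 0, 0, 0, 0, -0.7, 0, 0, 0, 0, 0, -0.7, 0, 0, 0, 0, 0, -0.5, 0, 0, 0, 0, 0, -0.15, 0, 0, 0, 0, 0, 0, 0, 0, 0]'

```text
time: 16.65
position: [580.2, 338.2, 14.8]
orientation: [0.0, 0.986, 0.169, -0.001]
wrist_force: [0.8, -1.5, -0.3]
grip_width: 0.337
gripper_force: 30.3
```

Request:
drive_tool --series '[0, 0, 0, 0, 0, 0, 0, 0, 0, 0, 0, 0, 0, 0, 0, 0, 0, 0, 0, 0, 0, 0, 0, 0]' --fingers 52

```text
time: 16.98
position: [581.7, 339.1, 16.8]
orientation: [-0.0, 0.986, 0.169, 0.001]
wrist_force: [0.2, -0.0, 0.8]
grip_width: 0.61
gripper_force: 0.0
```

Request:
drive_tool --series '[0, 0, 0.7, 0, 0, 0, 0, 0, 1, 0, 0, 0, 0, 0, 1, 0, 0, 0, -0.3, -0.95, 0.5, 0, 0, 0, -0.3, -0.95, 0.5, 0, 0, 0, -0.3, -0.95, 0, 0, 0, 0, -0.3, -0.95, 0, 0, 0, 0, -0.3, -0.95, 0, 0, 0, 0, -0.3, -0.95, 0, 0, 0, 0, -0.3, -0.95, 0, 0, 0, 0, -0.3, -0.95, 0, 0, 0, 0, -0.3, -0.95, 0, 0, 0, 0]'

```text
time: 17.98
position: [474.0, 0.1, 161.8]
orientation: [0.0, 0.986, 0.169, 0.001]
wrist_force: [1.1, -1.4, -0.4]
grip_width: 0.608
gripper_force: 0.0
```

Request:
drive_tool --series '[-0.12, -0.9, 0.1, 0, 0, 0, -0.12, -0.9, 0.1, 0, 0, 0, -0.12, -0.9, 0.1, 0, 0, 0, -0.12, -0.9, 0.1, 0, 0, 0, -0.12, -0.9, 0.1, 0, 0, 0, -0.12, -0.9, 0.1, 0, 0, 0, -0.12, -0.9, 0.1, 0, 0, 0, -0.12, -0.9, 0.1, 0, 0, 0, -0.12, -0.9, 0.1, 0, 0, 0, -0.12, -0.9, 0.1, 0, 0, 0, -0.12, -0.9, 0.1, 0, 0, 0, 0, 0, 0, 0, 0, 0]'

```text
time: 18.98
position: [419.2, -402.5, 206.4]
orientation: [0.003, 0.986, 0.164, -0.0]
wrist_force: [-0.2, 0.3, 0.1]
grip_width: 0.61
gripper_force: 0.0
```

Request:
drive_tool --series '[0, 0, 0, 0, 0, 0, 0, 0, 0, 0, 0, 0]'

```text
time: 19.15
position: [422.0, -393.7, 205.2]
orientation: [-0.0, 0.986, 0.169, 0.0]
wrist_force: [-0.7, 0.6, -0.2]
grip_width: 0.608
gripper_force: 0.0
```

```bash
python3 - <<'E'
from h import *
from cell import imaging
np.set_printoptions(precision=1,suppress=True)
f,o=wristshot("w2");t=imaging.grab_frame("top");s=imaging.grab_frame("side")
cv2.imwrite("pics/m1.png",np.vstack([np.hstack([f["pixels"][:,:400],t["pixels"][100:520,60:460][:, :]]) if 0 else cv2.resize(np.hstack([f["pixels"],t["pixels"]]),(800,300))])[:,:,::-1])
print(o["position"])
W,ok=world(f)
Q=W[ok&(np.abs(W[...,0]-416)<85)&(np.abs(W[...,1]+287)<60)&(W[...,2]>4)&(W[...,2]<30)]
r=cv2.minAreaRect(Q[:,:2].astype(np.float32));print(len(Q),r,np.percentile(Q[:,2],[50,97]))
hsv=cv2.cvtColor(f["pixels"],cv2.COLOR_RGB2HSV);m=ok&(hsv[...,0]>3)&(hsv[...,0]<15)&(hsv[...,1]>200)&(hsv[...,2]>60)&(np.abs(W[...,0]-416)<50)&(np.abs(W[...,1]+287)<40)
G=W[m];print("grip",len(G),cv2.minAreaRect(G[:,:2].astype(np.float32)),np.percentile(G[:,2],[50,97]))
E
```

```text
[ 422.  -393.7  205.2]
1555 ((420.61767578125, -287.61175537109375), (16.12278938293457, 139.21885681152344), 72.94117736816406) [13.1 16.3]Traceback (most recent call last):
  File "<stdin>", line 11, in <module>
    return _quantile_unchecked(
        a, q, axis, out, overwrite_input, method, keepdims, weights)
    return _ureduce(a,
                    func=_quantile_ureduce_func,
    ...<5 lines>...
                    overwrite_input=overwrite_input,
                    method=method)
    r = func(a, **kwargs)
    result = _quantile(arr,
                       quantiles=q,
    ...<2 lines>...
                       out=out,
                       weights=wgt)
    slices_having_nans = np.isnan(arr[-1, ...])
                                  ~~~^^^^^^^^^
IndexError: index -1 is out of bounds for axis 0 with size 0
```

View pics/m1.png

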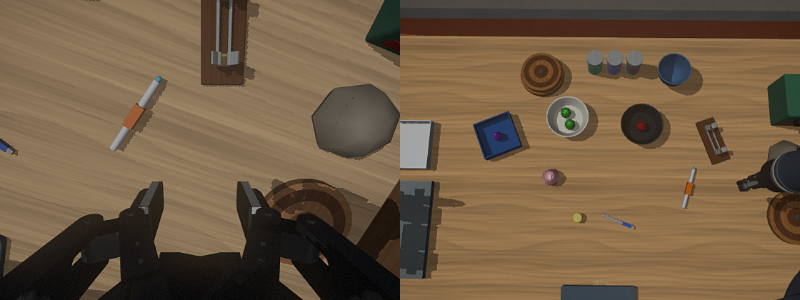

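Everything is sorted correctly: both greens in the white bowl, garnet in the grey bowl, amethyst in the tray, pink untouched. The dop lies at −17.1° with its grip centre at about (416.3, −286.5), and its gem end is the +x end.

Request:
drive_tool --series '[-0.06, 0.35, -0.4, 0, 0, -0.995, -0.06, 0.35, -0.4, 0, 0, -0.995, 0, 0.35, -0.4, 0, 0, -0.995, 0, 0.35, -0.4, 0, 0, -0.995, 0, 0.35, -0.4, 0, 0, -0.995, 0, 0.35, -0.4, 0, 0, -0.995, 0, 0.35, -0.4, 0, 0, -0.995, 0, 0.35, -0.2, 0, 0, -0.995, 0, 0, 0, 0, 0, 0, 0, 0, 0, 0, 0, 0, 0, 0, 0, 0, 0, 0]' --fingers 50

```text
time: 20.22
position: [417.8, -282.7, 85.8]
orientation: [0.0, 0.989, -0.147, 0.001]
wrist_force: [1.3, -0.6, 0.1]
grip_width: 0.584
gripper_force: 0.0
```

```bash
python3 - <<'E'
from cell import bot
from scipy.spatial.transform import Rotation as R
o=bot.get_obs();q=o["orientation"];print(o["position"],R.from_quat([q[1],q[2],q[3],q[0]]).as_matrix().round(4),o["qpos"],o["joint_vel"])
E
```

```text
[ 417.77301588 -282.7144551    85.78101704] [[ 9.569e-01 -2.905e-01  1.100e-03]
 [-2.905e-01 -9.569e-01 -9.000e-04]
 [ 1.300e-03  6.000e-04 -1.000e+00]] [ 0.3809652   0.52789279  0.17623772  2.05889528 -0.16483816  0.56632486
 -1.19263658] [ 0.01872776 -0.00453354  0.00423281 -0.00895643 -0.00030088 -0.00112133
 -0.00542269]
```

Request:
drive_tool --series '[-0.04, -0.09, -0.6, 0, 0, 0, 0, 0, -0.7, 0, 0, 0, 0, 0, -0.4, 0, 0, 0, 0, 0, -0.2, 0, 0, 0, 0, 0, -0.15, 0, 0, 0, 0, 0, 0, 0, 0, 0, 0, 0, 0, 0, 0, 0]'

```text
time: 20.8
position: [415.9, -286.4, 3.7]
orientation: [0.0, 0.989, -0.148, 0.0]
wrist_force: [0.5, -0.3, -0.1]
grip_width: 0.584
gripper_force: 0.0
```

Request:
drive_tool --series '[0, 0, 0, 0, 0, 0, 0, 0, 0, 0, 0, 0, 0, 0, 0, 0, 0, 0, 0, 0, 0, 0, 0, 0, 0, 0, 0, 0, 0, 0, 0, 0, 0, 0, 0, 0, 0, 0, 0, 0, 0, 0]' --fingers 5 --grip_force 60

```text
time: 21.38
position: [416.0, -286.1, 4.0]
orientation: [0.0, 0.989, -0.148, 0.001]
wrist_force: [-0.8, 0.6, 8.1]
grip_width: 0.163
gripper_force: 58.8
```

Request:
drive_tool --series '[0, 0, 0.6, 0, 0, 0, 0, 0, 0.8, 0, 0, 0, 0, 0, 0.8, 0, 0, 0, 0.505, -0.274, 0, 0, 0, 0.99, 0.505, -0.274, 0, 0, 0, 0.99, 0.505, -0.274, 0, 0, 0, 0.99, 0.505, -0.274, 0, 0, 0, 0.99, 0.505, -0.274, 0, 0, 0, 0.99, 0.505, -0.274, 0, 0, 0, 0.99, 0.505, -0.274, 0, 0, 0, 0.99, 0.505, -0.274, 0, 0, 0, 0.99, 0, 0, 0, 0, 0, 0]'

```text
time: 22.38
position: [580.5, -375.1, 91.2]
orientation: [0.001, 0.986, 0.17, 0.001]
wrist_force: [0.6, 0.0, -1.4]
grip_width: 0.171
gripper_force: 59.1
```

Request:
drive_tool --series '[0, 0, 0, 0, 0, 0, 0, 0, 0, 0, 0, 0, 0, 0, 0, 0, 0, 0]'

```text
time: 22.63
position: [576.1, -373.1, 91.1]
orientation: [-0.0, 0.986, 0.167, -0.0]
wrist_force: [0.3, 0.6, -0.4]
grip_width: 0.167
gripper_force: 59.1
```

```bash
python3 - <<'E'
from h import *
from cell import imaging
np.set_printoptions(precision=1,suppress=True)
f,o=wristshot("w3");s=imaging.grab_frame("side");np.savez("s3.npz",**s)
c=cv2.resize(s["pixels"][110:215,220:360],(560,420),interpolation=cv2.INTER_CUBIC)
cv2.imwrite("pics/m2.png",cv2.resize(np.hstack([f["pixels"],c]),(800,300))[:,:,::-1])
from scipy.spatial.transform import Rotation as R
q=o["orientation"];print(o["position"],R.from_quat([q[1],q[2],q[3],q[0]]).as_matrix().round(4),o["wrist_force"])
E
```

```text
[ 576.1 -373.1   91.1] [[ 0.9  0.3 -0. ]
 [ 0.3 -0.9  0. ]
 [-0.  -0.  -1. ]] [ 0.3  0.6 -0.4]
```

View pics/m2.png

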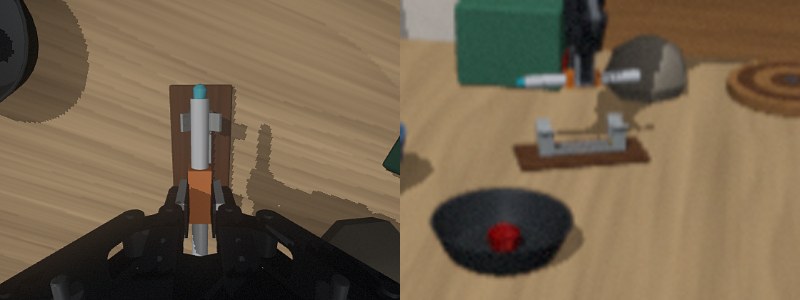

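Wrist view: the rod is held straight over the clip, gem end at (200,90), with the far jaws at (200,122). The side view shows it roughly parallel to the clip.

```bash
python3 - <<'E'
from h import *
np.set_printoptions(precision=2,suppress=True)
f=dict(np.load("w3.npz"));W,ok=world(f);T=np.array([576.1,-373.1])
c,s=np.cos(np.radians(19.43)),np.sin(np.radians(19.43))
C=np.array([577.5,-373.8]);d=W[...,:2]-C;a=d@[c,s];b=d@[-s,c];z=W[...,2]
m=ok&(np.abs(b)<14)&(a>24)&(a<90)&(z>75)&(z<120)
for lo in range(24,84,10):
    k=m&(a>=lo)&(a<lo+10)
    if k.sum()>5:print(lo,k.sum(),"b mid",(b[k].min()+b[k].max())/2,np.median(b[k]),"top z",np.percentile(z[k],95))
print("tip a",a[m].max())
k=ok&(np.abs(b)<14)&(np.abs(a)<28)&(z>75)&(z<125);hsv=cv2.cvtColor(f["pixels"],cv2.COLOR_RGB2HSV);k&=(hsv[...,0]<16)&(hsv[...,1]>180);print("grip",k.sum(),a[k].min(),a[k].max(),(b[k].min()+b[k].max())/2,np.percentile(z[k],95))
k=ok&(np.abs(b)<40)&(a>20)&(a<80)&(z>26)&(z<50);print("jaw far",k.sum(),a[k].min(),a[k].max(),b[k].min(),b[k].max())
k=ok&(np.abs(b)<45)&(a>30)&(a<85)&(z>5)&(z<12);print("base",a[k].max(),b[k].min(),b[k].max())
o=__import__("cell").bot.get_obs();print(o["position"],o["orientation"])
E
```

```text
24 510 b mid 1.16852777960103 1.1152096130240976 top z 100.76616376440414
34 549 b mid 0.8532893161303012 1.043733113756902 top z 100.78915609300995
44 577 b mid 0.7805172354443424 0.5866212460195179 top z 100.78762454761464
54 624 b mid 1.0022672024347208 0.9504439374407827 top z 100.69201611018467
64 440 b mid 0.9358472325478706 0.8952205572106877 top z 99.38638840394678
tip a 73.84751165238856
grip 31 -19.809807846597753 20.492826271472264 1.0870393410216193 103.24080147922221
jaw far 811 33.831702897209006 50.09407184831452 -18.376711385784336 18.37007818620938
base 74.96594514515465 -31.94749546915141 32.029489475290845
[ 576.48 -373.16   91.35] [-0.    0.99  0.17 -0.  ]
```

Request:
drive_tool --series '[0.01, -0.015, -0.5, 0, 0, 0, 0, 0, -0.5, 0, 0, 0, 0, 0, -0.3, 0, 0, 0, 0, 0, 0, 0, 0, 0, 0, 0, 0, 0, 0, 0, 0, 0, 0, 0, 0, 0]'

```text
time: 23.23
position: [577.9, -374.4, 40.0]
orientation: [0.0, 0.986, 0.167, 0.0]
wrist_force: [0.1, 0.3, -1.1]
grip_width: 0.167
gripper_force: 59.1
```

Request:
drive_tool --series '[0, 0, -0.1, 0, 0, 0, 0, 0, -0.1, 0, 0, 0, 0, 0, -0.1, 0, 0, 0, 0, 0, 0, 0, 0, 0]'

```text
time: 23.57
position: [578.1, -374.0, 27.3]
orientation: [0.0, 0.986, 0.167, 0.001]
wrist_force: [1.1, 0.2, -1.1]
grip_width: 0.165
gripper_force: 59.2
```

Request:
drive_tool --series '[0, 0, -0.06, 0, 0, 0, 0, 0, -0.06, 0, 0, 0, 0, 0, -0.05, 0, 0, 0, 0, 0, 0, 0, 0, 0, 0, 0, 0, 0, 0, 0]'

```text
time: 23.98
position: [577.7, -374.0, 21.9]
orientation: [0.0, 0.986, 0.167, 0.0]
wrist_force: [-4.2, 3.5, 16.6]
grip_width: 0.165
gripper_force: 61.4
```

Request:
drive_tool --series '[0, 0, 0, 0, 0, 0, 0, 0, 0, 0, 0, 0, 0, 0, 0, 0, 0, 0, 0, 0, 0, 0, 0, 0]' --fingers 40

```text
time: 24.32
position: [577.2, -374.2, 19.9]
orientation: [-0.0, 0.986, 0.167, -0.0]
wrist_force: [0.4, 0.2, 0.0]
grip_width: 0.47
gripper_force: 0.0
```

Request:
drive_tool --series '[0, 0, 0.3, 0, 0, 0, 0, 0, 0.6, 0, 0, 0, 0, 0, 0.9, 0, 0, 0, 0, 0, 1, 0, 0, 0, -0.5, 0, 1, 0, 0, 0, -0.8, 0, 1, 0, 0, 0, -0.8, 0, 0.3, 0, 0, 0, -0.5, 0, 0, 0, 0, 0, 0, 0, 0, 0, 0, 0, 0, 0, 0, 0, 0, 0, 0, 0, 0, 0, 0, 0]'

```text
time: 25.23
position: [481.5, -373.9, 214.5]
orientation: [0.0, 0.986, 0.167, 0.0]
wrist_force: [0.6, 0.3, -0.0]
grip_width: 0.467
gripper_force: 0.0
```

```bash
python3 - <<'E'
from h import *
from cell import imaging
np.set_printoptions(precision=2,suppress=True)
f,o=wristshot("w4");t=imaging.grab_frame("top")
print(o["position"],o["time"])
cv2.imwrite("pics/m3.png",cv2.resize(np.hstack([f["pixels"],t["pixels"]]),(800,300))[:,:,::-1])
W,ok=world(f);c,s=np.cos(np.radians(19.43)),np.sin(np.radians(19.43))
C=np.array([577.5,-373.8]);d=W[...,:2]-C;a=d@[c,s];b=d@[-s,c];z=W[...,2]
for lo in range(-75,80,10):
    k=ok&(np.abs(b)<3)&(a>=lo)&(a<lo+10)
    if k.sum()>5:print(lo,k.sum(),"top z",np.percentile(z[k],[50,90]))
E
```

```text
[ 481.54 -373.93  214.51] 25.2333
-75 30 top z [7.31 7.95]
-65 46 top z [30.97 31.91]
-55 54 top z [30.8  32.03]
-45 60 top z [30.76 31.68]
-35 59 top z [31.14 31.91]
-25 54 top z [31.62 33.57]
-15 60 top z [33.1  34.07]
-5 66 top z [33.25 34.12]
5 63 top z [33.32 34.31]
15 63 top z [32.51 33.67]
25 66 top z [30.82 31.76]
35 67 top z [30.93 31.73]
45 73 top z [30.95 32.04]
55 77 top z [30.83 31.88]
65 64 top z [28.89 30.24]
75 27 top z [-0.49  0.01]
```

View pics/m3.png

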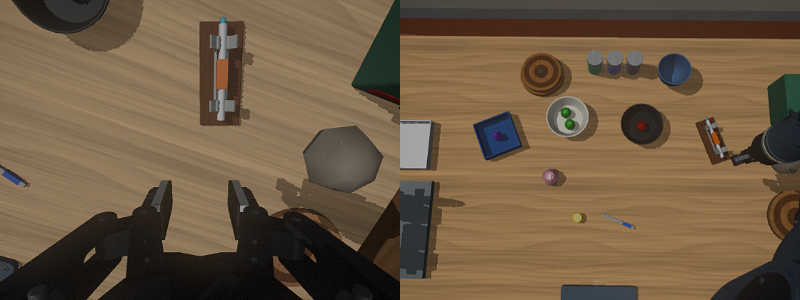

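The rod's top is at 32 mm along its whole length and the grip's top at 34 mm. That puts the origin at 18 mm, so it is seated on both supports. All the stones are in place and the pink rock hasn't moved.

```bash
python3 -c "
from cell import bot
print(bot.close_job())"
```

```text
the job is handed in; nothing more can be done
None
```

The job is handed in, at about 25 s of the 107 s allowed: both green stones are in the white bowl, the garnet is in the grey bowl, the amethyst is in the blue tray, the dop stick is seated on both clip supports, and the pink rock was left untouched.

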